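# Find the tired leaf spring by a 10 N press and ring it for scrap

### The job

One of the three clamped leaf springs has gone soft. Going from left to right as the robot sees them, press each leaf down on its yellow mid-span rib with the fingertips, hold a steady 10 N for about a second (never more than 18 N on a leaf) and note how far it gives. Then put the red ring over the brass post of the block whose spring gave most, flat down on its seat, and let go, leaving the pliers and the wood block where they are.

Things in the scene. Friction and masses are not known exactly. Their poses are not given: they have to be found in the camera images.
- holder_left: fixed spring-testing block, the left one of three alike as the robot sees them: blue foot 130 x 60 x 12 mm, dark riser at its +x end, from whose top a metal leaf spring reaches to -x. Which block has the soft spring changes each time and cannot be seen. Origin: centre of the foot's underside; x points from the leaf's tip to its clamp, z up
- mark_left (a point): yellow rounded rib, 8 mm wide, across the middle of the leaf of holder_left: point on the rib's top when unloaded, 50 mm above the bench, 45 mm from the clamp; the point stays there when the leaf bends. Leaf 24 x 3 mm, 90 mm free, level, its top face 4 mm below the rib's; nothing under it. 10 N here bends a sound leaf 6 to 8 mm down, the soft one about 13 mm (in proportion to force); it springs back
- seat_left (a point): centre of the brass seat collar on the steel clamp plate of holder_left: collar 26 mm across, its top (this point) 63 mm above the bench; a brass post 10 mm thick with a tapered tip rises 21 mm from it. Clamp plate 36 x 56 mm, top 56 mm above the bench, with two screw heads 5 mm high beside the collar
- holder_middle: fixed spring-testing block, the middle one of three alike as the robot sees them: blue foot 130 x 60 x 12 mm, dark riser at its +x end, from whose top a metal leaf spring reaches to -x. Which block has the soft spring changes each time and cannot be seen. Origin: centre of the foot's underside; x points from the leaf's tip to its clamp, z up
- mark_middle (a point): yellow rounded rib, 8 mm wide, across the middle of the leaf of holder_middle: point on the rib's top when unloaded, 50 mm above the bench, 45 mm from the clamp; the point stays there when the leaf bends. Leaf 24 x 3 mm, 90 mm free, level, its top face 4 mm below the rib's; nothing under it. 10 N here bends a sound leaf 6 to 8 mm down, the soft one about 13 mm (in proportion to force); it springs back
- seat_middle (a point): centre of the brass seat collar on the steel clamp plate of holder_middle: collar 26 mm across, its top (this point) 63 mm above the bench; a brass post 10 mm thick with a tapered tip rises 21 mm from it. Clamp plate 36 x 56 mm, top 56 mm above the bench, with two screw heads 5 mm high beside the collar
- holder_right: fixed spring-testing block, the right one of three alike as the robot sees them: blue foot 130 x 60 x 12 mm, dark riser at its +x end, from whose top a metal leaf spring reaches to -x. Which block has the soft spring changes each time and cannot be seen. Origin: centre of the foot's underside; x points from the leaf's tip to its clamp, z up
- mark_right (a point): yellow rounded rib, 8 mm wide, across the middle of the leaf of holder_right: point on the rib's top when unloaded, 50 mm above the bench, 45 mm from the clamp; the point stays there when the leaf bends. Leaf 24 x 3 mm, 90 mm free, level, its top face 4 mm below the rib's; nothing under it. 10 N here bends a sound leaf 6 to 8 mm down, the soft one about 13 mm (in proportion to force); it springs back
- seat_right (a point): centre of the brass seat collar on the steel clamp plate of holder_right: collar 26 mm across, its top (this point) 63 mm above the bench; a brass post 10 mm thick with a tapered tip rises 21 mm from it. Clamp plate 36 x 56 mm, top 56 mm above the bench, with two screw heads 5 mm high beside the collar
- reject_ring: loose red plastic ring, 36 mm outside, 18 mm bore, 16 mm high, about 40 g, lying flat on the bench. Origin: centre of its underside, z along its bore
- ring_centre (a point): centre of the red ring, on its axis, half-way up (8 mm over its underside)
- pliers: pliers lying flat, 64 x 187 x 12 mm, a loose bystander. Origin: centre of its underside
- wood_block: oak block, 44 x 85 x 38 mm, a loose bystander. Origin: centre of its underside

How it is judged (in metres and radians):
On the way, in this order (a step that is already met when the one before it is completed fails the run):
1. the left leaf is pressed by the fingers with 8 to 12 N, within 15 mm of its mid-span rib, for 0.5 s ((contact force between leaf_a and the fingers between 8 and 12 N or contact force between leaf_b and the fingers between 8 and 12 N or contact force between leaf_c and the fingers between 8 and 12 N) and horizontal distance between the grasp point and mark_left below 0.015 m), for 0.5 s.
2. the middle leaf is pressed by the fingers with 8 to 12 N, within 15 mm of its mid-span rib, for 0.5 s ((contact force between leaf_a and the fingers between 8 and 12 N or contact force between leaf_b and the fingers between 8 and 12 N or contact force between leaf_c and the fingers between 8 and 12 N) and horizontal distance between the grasp point and mark_middle below 0.015 m), for 0.5 s.
3. the right leaf is pressed by the fingers with 8 to 12 N, within 15 mm of its mid-span rib, for 0.5 s ((contact force between leaf_a and the fingers between 8 and 12 N or contact force between leaf_b and the fingers between 8 and 12 N or contact force between leaf_c and the fingers between 8 and 12 N) and horizontal distance between the grasp point and mark_right below 0.015 m), for 0.5 s.
4. the red ring sits flat on the seat of the block that holds the soft spring (leaf and clamp plate c) (horizontal distance between ring_centre and spring_c below 0.006 m and z of ring_centre in the frame of spring_c between 0.021 and 0.028 m and angle between reject_ring's own z axis and vertical below 0.15 rad), for 0.2 s.
At the end, for the whole second after the job is handed in: The red ring lies over the brass post of the block with the soft spring, centred within 6 mm, flat on the seat collar (its centre 4 to 11 mm above the seat, tilt under 0.15 rad), at rest and released (all of step 4 and linear speed of reject_ring below 0.02 m/s); the robot touches nothing.
It fails at once if a leaf is loaded with more than 18 N (contact force between any of leaf_a, leaf_b, leaf_c and anything else above 18 N).
It fails at once if the pliers or the wood block is shifted by more than 20 mm (distance of any of pliers, wood_block from where it was at the start of the episode above 0.02 m).
It also fails if it takes over 72 s, if anything falls off the work surface, if the arm or the gripper's body presses on something with over 40 N, if the wrist force passes 120 N, or if a joint passes its speed limit or range.

### The arm

A 7-joint arm with a two-finger parallel gripper is mounted at the origin on a cart in front of the work surface, level with it; the furniture and walls round the work are solid. World frame = base frame: x ahead of the robot, y to its left, z up, the work surface at z = 0. Lengths are in mm, angles in rad, forces in N, time in s.
With the tool pointing down it reaches from about 425 to 950 mm from the base axis. Payload 16.7 kg.
Tool frame: the origin (TCP) lies at the very end of the fingers, on their centre line; the grasp point (between the pads) lies 19 mm behind it; z points along the fingers, y is the line along which they close (so a half turn about z gives the same grasp; the last joint's range is limited). The gripper opens to 94 mm and grips with 3 to 60 N. Pads are 16 mm wide; open, the fingers measure 119 mm over their backs; the gripper's body (75 mm by 177 mm) begins 78 mm behind the grasp point.
Start: joints at [-1.347, 0.426, 0.074, 1.606, -0.034, 1.111, -0.067], TCP at [245.853, 628.594, 205.467] pointing down, gripper open.
Joint ranges: [-2.85, 2.85], [-0.5, 2.14], [-1.23, 1.37], [0.21, 2.46], [-1.02, 4.16], [0.16, 2.05], [-2.73, 2.73]. Speed limits (rad/s): [1.89, 1.89, 2.39, 2.39, 3.01, 3.01, 3.01].

### API

Orientations are given as [roll, pitch, yaw] about the fixed x, y, z axes, in that order (R = Rz(yaw) Ry(pitch) Rx(roll)).
In Python, from bench import monitor, get_image, get_calibration, bot gives the robot as it stands.
- The arm moves only by the shell command python3 -m pendant 'ROWS' [FORCE]. ROWS is a JSON object of lists of equal length, an entry for each row: "offset": the shift along the world's x, y, z in cm, a list of three; "rot": the turn, a rotation vector about the world's x, y, z in rad, a list of three; "jaw": the finger opening in cm, from 0 to 9.4. A call has 1 to 20 rows; each row is the pose to reach, as a shift and turn from the pose commanded when the call began; what a row does not reach only later rows make up. A row lasts 1/12 s, in which the tool goes at most 41.7 mm and 7.16 degrees, less where a joint would pass 70% of its speed; a pose out of reach is approached as far as the arm can. A call with a gripper value outside its range is refused whole. The fingers move at their own pace and stop on an object; FORCE is the grip in N (left out, the last holds). Time passes only in rows, so rows that repeat a pose let the fingers close. It gives the time, the measured TCP pose, the force, the opening and the grip force at its end, in the units of the state.
- monitor.state(): the state, without advancing time (a new reading comes with each control period).
- get_image(name): name is "scene" or "top" or "wrist"; returns (picture, depth): 400x640x3 uint8, blue, green, red; 400x640 float32, mm along the optical axis (not along the pixel's ray), 0 where there is no reading.
- get_calibration(name): a dict with "camera_matrix" (3x3 intrinsics, pixels), "world_from_camera" (4x4, takes a point from camera to world coordinates). Camera axes: x right, y down, z forward; pixel columns grow to the right and rows downward; lengths in mm; the calibration is good to about 2 mm. A picture is of the moment at which its call begins: read the wrist's pose just before it. get_calibration takes no time and is no camera call; for the wrist camera it gives the pose at the moment of the call.
- bot.sign_off(): hands the job in; it is judged then, once.
The state is a dict: "time_s": time; "qpos": joint angles; "joint_vel": joint speeds; "effort": joint torques, N m; "position": TCP position; "eef_rot": TCP orientation; "wrist_force": force on the tool from outside, world axes, zero at the start; "moment": the same for the moment, N m; "gripper_width": finger opening in mm; "grasp_force": force on a finger pad.
Only numpy, scipy, OpenCV 4.12 (cv2) and the standard library are available. Lean on these libraries where they do the work, as an engineer would, in place of code of your own. Each camera call takes 0.05 s, during which the arm holds its last target. There are 200 camera calls.

## Working session

There is one attempt and no reset: what is moved stays moved. The work goes in short steps, Python scripts to look and compute and a shell command to move; the robot and the scene stay as the last step left them, time stands still between calls to the robot, and variables do not carry over. Pictures are saved under pics/ and viewed, at most 10 in all, crops included, and the job is handed in when it is done.

```bash
mkdir -p pics
cat > h.py <<'E'
import numpy as np,cv2
from bench import monitor,get_image,get_calibration,bot
def px(name,d,u,v,z=None):
    c=get_calibration(name);K=np.array(c["camera_matrix"]);T=np.array(c["world_from_camera"])
    r=np.linalg.inv(K)@[u,v,1]
    if z is None: p=r*d[int(v),int(u)]
    else: 
        w=T[:3,:3]@r; p=r*((z-T[2,3])/w[2])
    return (T[:3,:3]@p+T[:3,3]).round(1)
E
python3 - <<'E'
from h import *
i,d=get_image("top");cv2.imwrite("pics/top.png",i);np.save("top.npy",d)
i,d=get_image("scene");cv2.imwrite("pics/scene.png",i);np.save("scene.npy",d)
print(monitor.state())
E
```

```text
{'time_s': 0.1, 'qpos': array([-1.34749189,  0.42670782,  0.07389645,  1.60652681, -0.03408416,
        1.11081744, -0.06708766]), 'joint_vel': array([ 7.05170663e-05, -9.90431193e-06, -6.40448811e-04, -7.53918064e-04,
       -6.97810440e-04,  9.18555121e-04, -1.26348232e-03]), 'effort': array([ 7.73096370e-03, -9.37468600e+01,  3.67697887e+00, -4.55040193e+01,
       -4.85743827e-02,  1.67661568e-02,  6.52203880e-05]), 'position': array([245.76669074, 628.24178677, 204.8285107 ]), 'eef_rot': array([-3.14039940e+00,  1.18976318e-04,  2.76873697e+00]), 'wrist_force': array([ 0.31911957, -0.3447873 ,  0.75448343]), 'moment': array([ 0.01080847, -0.0150566 , -0.00378623]), 'grasp_force': 0.0, 'gripper_width': 94.0712098729474}
```

View pics/top.png

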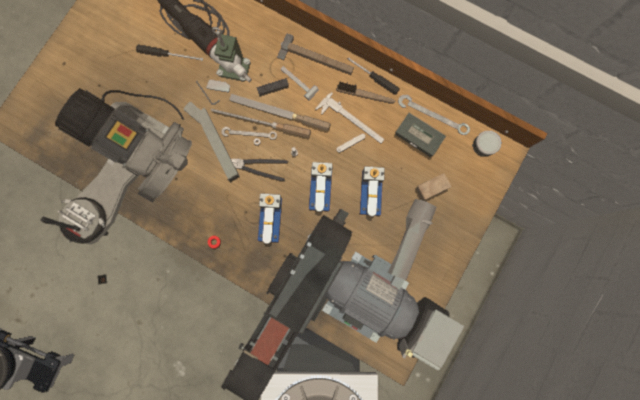

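View pics/scene.png

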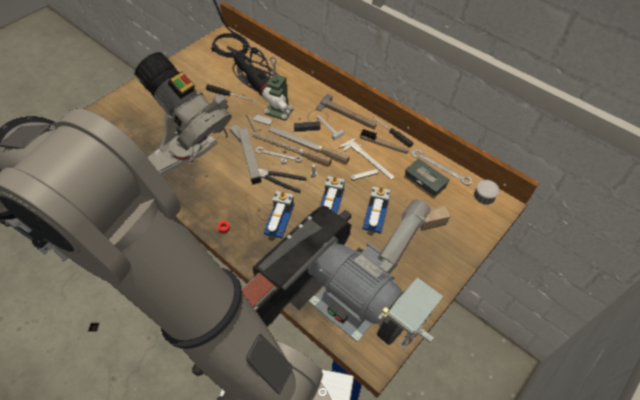

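The top view shows the three blocks at about (270,218), (320,187) and (372,192), the red ring at (214,242), the pliers at (262,168) and the wood block at (434,187). The scene view agrees. I'll enlarge the centre and work out positions.

Run:
```python
from h import *
i=cv2.imread("pics/top.png");d=np.load("top.npy")
cv2.imwrite("pics/crop.png",cv2.resize(i[140:265,195:395],None,fx=4,fy=4,interpolation=cv2.INTER_CUBIC))
for n,u,v in [("L",270,218),("M",320,187),("R",372,192),("ring",214,242),("wood",434,187),("cornerGr",340,215),("grinder",300,260),("bl",20,350),("white",320,385),("motor",370,290),("arm",415,225),("bench",240,260)]: print(n,px("top",d,u,v))
c=get_calibration("top");print(c)
w=px
hsv=cv2.cvtColor(i,cv2.COLOR_BGR2HSV)
m=((hsv[...,0]<8)|(hsv[...,0]>172))&(hsv[...,1]>180)&(hsv[...,2]>120);m[:,:190]=0;m[:,240:]=0
v,u=np.nonzero(m);print("ringpx",u.mean(),v.mean(),u.size,px("top",d,(u.min()+u.max())/2,(v.min()+v.max())/2,16))
```

```text
L [572.8 137.3  44.9]
M [660.2  -1.9  48.9]
R [ 646.8 -147.6   46.6]
ring [507.8 300.7   2.4]
wood [ 663.8 -324.5   34. ]
cornerGr [577.6 -55.7  83. ]
grinder [455.5  48.9 155.9]
bl [266.5 617.4 340.3]
white [122.   -3.1   6.9]
motor [ 383.2 -123.9  166.6]
arm [ 543.  -237.8  171.6]
bench [457.2 225.5  -2.5]
{'camera_matrix': array([[456.56171135,   0.        , 310.34952225],
       [  0.        , 456.56171135, 196.39325631],
       [  0.        ,   0.        ,   1.        ]]), 'world_from_camera': array([[ 4.82429128e-03, -9.88125693e-01,  1.53571943e-01,
         4.37445736e+02],
       [-9.99921323e-01, -2.98848495e-03,  1.21826482e-02,
         9.47670088e+00],
       [-1.15790403e-02, -1.53618633e-01, -9.88062367e-01,
         1.31024670e+03],
       [ 0.00000000e+00,  0.00000000e+00,  0.00000000e+00,
         1.00000000e+00]])}
ringpx 213.59677419354838 241.82258064516128 62 [508.5 299.2  16. ]
```

View pics/crop.png

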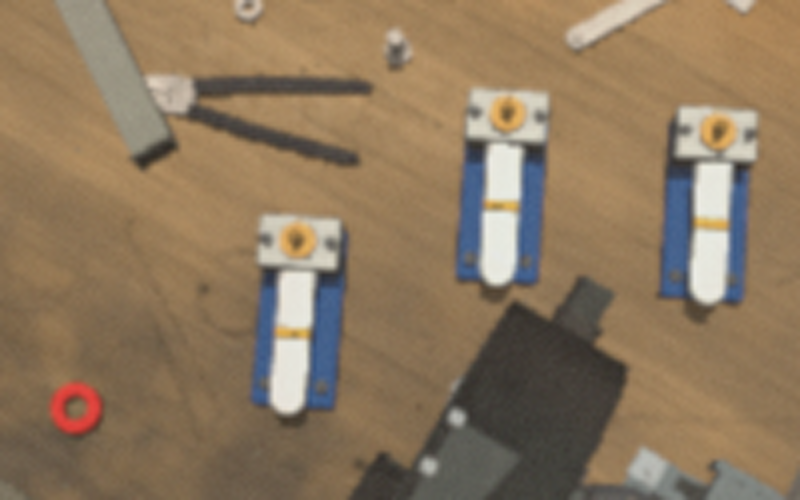

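The enlarged crop shows the ribs at (292,333), (501,205) and (710,224), and the collars at (298,241), (507,114) and (718,132). The belt grinder's dark end is at (515-625,300-370).

Run:
```python
from h import *
d=np.load("top.npy");f=lambda u,v:((u-1.5)/4+195,(v-1.5)/4+140)
for n,r,s in [("L",(292,333),(298,241)),("M",(501,205),(507,114)),("R",(710,224),(718,132))]:
    a=px("top",d,*f(*r),50);b=px("top",d,*f(*s),84 if 0 else 63);print(n,a,b,b-a,np.arctan2((b-a)[1],(b-a)[0]))
# grinder obstacles: max x by height
c=get_calibration("top");K=np.array(c["camera_matrix"]);T=np.array(c["world_from_camera"])
v,u=np.mgrid[0:400,0:640];P=np.stack([(u-K[0,2])/K[0,0]*d,(v-K[1,2])/K[1,1]*d,d],-1)@T[:3,:3].T+T[:3,3]
P=P.reshape(-1,3);P=P[(d.ravel()>0)&(P[:,2]>100)]
for y in range(-300,320,30):
    q=P[(abs(P[:,1]-y)<15)&(P[:,0]>300)&(P[:,0]<750)]
    if len(q): print(y,"xmin/max",q[:,0].min().round(),q[:,0].max().round(),"zmax",q[:,2].max().round())
```

```text
L [558.7 143.1  50. ] [621.2 138.8  63. ] [62.5 -4.3 13. ] -0.06869175370317149
M [649.   -1.6  50. ] [711.2  -5.5  63. ] [62.2 -3.9 13. ] -0.06261899015542935
R [ 636.  -147.3   50. ] [ 698.8 -152.3   63. ] [62.8 -5.  13. ] -0.07945023889504847
-300 xmin/max 300.0 591.0 zmax 221.0
-270 xmin/max 300.0 603.0 zmax 223.0
-240 xmin/max 300.0 611.0 zmax 218.0
-210 xmin/max 301.0 575.0 zmax 170.0
-180 xmin/max 300.0 472.0 zmax 174.0
-150 xmin/max 300.0 470.0 zmax 172.0
-120 xmin/max 300.0 460.0 zmax 173.0
-90 xmin/max 300.0 536.0 zmax 174.0
-60 xmin/max 318.0 554.0 zmax 168.0
-30 xmin/max 342.0 570.0 zmax 165.0
0 xmin/max 326.0 575.0 zmax 166.0
30 xmin/max 300.0 531.0 zmax 169.0
60 xmin/max 300.0 480.0 zmax 165.0
90 xmin/max 300.0 428.0 zmax 164.0
120 xmin/max 300.0 379.0 zmax 163.0
150 xmin/max 323.0 328.0 zmax 157.0
270 xmin/max 646.0 667.0 zmax 399.0
300 xmin/max 635.0 739.0 zmax 409.0
```

```bash
python3 -m pendant '{"offset":[[31.3,-48.5,-2],[31.3,-48.5,-2],[31.3,-48.5,-2],[31.3,-48.5,-2],[31.3,-48.5,-2],[31.3,-48.5,-2],[31.3,-48.5,-2],[31.3,-48.5,-2],[31.3,-48.5,-2],[31.3,-48.5,-2],[31.3,-48.5,-2],[31.3,-48.5,-2],[31.3,-48.5,-2],[31.3,-48.5,-2],[31.3,-48.5,-2],[31.3,-48.5,-2],[31.3,-48.5,-2],[31.3,-48.5,-2]],"rot":[[0,0,0.1],[0,0,0.2],[0,0,0.3],[0,0,0.4],[0,0,0.5],[0,0,0.6],[0,0,0.67],[0,0,0.67],[0,0,0.67],[0,0,0.67],[0,0,0.67],[0,0,0.67],[0,0,0.67],[0,0,0.67],[0,0,0.67],[0,0,0.67],[0,0,0.67],[0,0,0.67]],"jaw":[0,0,0,0,0,0,0,0,0,0,0,0,0,0,0,0,0,0]}'
python3 - <<'E'
from h import *
i,d=get_image("wrist");cv2.imwrite("pics/w1.png",i);np.save("w1.npy",d)
print(get_calibration("wrist"),monitor.state()["position"],monitor.state()["wrist_force"])
E
```

```text
time_s: 1.6
position: [558.3, 144.8, 185.3]
eef_rot: [3.141, -0.0, -2.843]
wrist_force: [-0.3, 0.9, 0.5]
gripper_width: 0.0
grasp_force: 0.0
{'camera_matrix': array([[312.06308403,   0.        , 321.01178118],
       [  0.        , 312.06308403, 201.17492064],
       [  0.        ,   0.        ,   1.        ]]), 'world_from_camera': array([[-2.94560348e-01,  9.24758414e-01,  2.40948288e-01,
         4.89310177e+02],
       [ 9.55632744e-01,  2.85178421e-01,  7.37517958e-02,
         1.24174722e+02],
       [-5.10658549e-04,  2.51982428e-01, -9.67731675e-01,
         3.65337632e+02],
       [ 0.00000000e+00,  0.00000000e+00,  0.00000000e+00,
         1.00000000e+00]])} [558.24506785 144.90836341 185.37833798] [-0.35638629  0.86173048 -0.09894192]
```

View pics/w1.png

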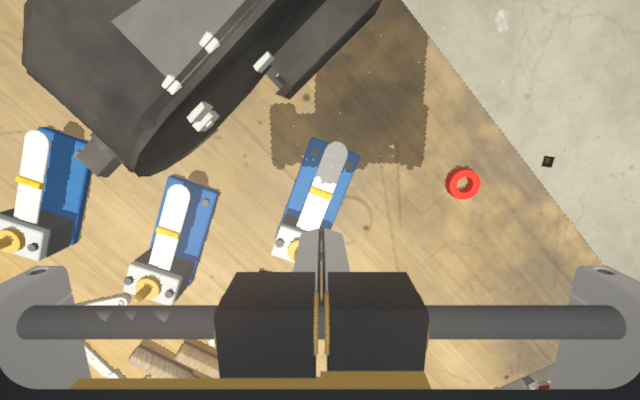

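The wrist view shows the left rib at (321,191), the middle rib at (168,232), the right rib at (29,182) and the ring at (463,184).

Run:
```python
from h import *
d=np.load("w1.npy")
for u,v,z in [(321,191,50),(168,232,50),(29,182,50),(463,184,12)]: print(px("wrist",d,u,v,z),px("wrist",d,u,v))
```

```text
[557.4 145.   50. ] [557.6 145.   49.2]
[648.8   1.5  50. ] [648.7   1.6  50.3]
[ 636.8 -144.7   50. ] [ 636.9 -144.8   49.9]
[509.5 301.5  12. ] [ 5.102e+02  3.078e+02 -5.000e-01]
```

```bash
python3 -m pendant '{"offset":[[0,0,-4],[0,0,-8],[0,0,-11],[0,0,-12],[0,0,-12.5],[0,0,-12.5],[0,0,-12.5],[0,0,-12.5]],"rot":[[0,0,0],[0,0,0],[0,0,0],[0,0,0],[0,0,0],[0,0,0],[0,0,0],[0,0,0]],"jaw":[0,0,0,0,0,0,0,0]}'
python3 -m pendant '{"offset":[[0,0,-0.2],[0,0,-0.4],[0,0,-0.6],[0,0,-0.8],[0,0,-1.0],[0,0,-1.0],[0,0,-1.0],[0,0,-1.0]],"rot":[[0,0,0],[0,0,0],[0,0,0],[0,0,0],[0,0,0],[0,0,0],[0,0,0],[0,0,0]],"jaw":[0,0,0,0,0,0,0,0]}'
```

```text
time_s: 2.32
position: [559.9, 144.1, 62.3]
eef_rot: [3.141, 0.003, -2.844]
wrist_force: [0.5, -0.1, 0.7]
gripper_width: 0.3
grasp_force: 0.0
time_s: 2.98
position: [558.8, 143.6, 50.4]
eef_rot: [-3.142, -0.0, -2.844]
wrist_force: [0.1, 0.1, 0.4]
gripper_width: 0.7
grasp_force: 0.0
```

```bash
python3 -m pendant '{"offset":[[0,0,-0.15],[0,0,-0.3],[0,0,-0.45],[0,0,-0.6],[0,0,-0.6],[0,0,-0.6],[0,0,-0.6],[0,0,-0.6]],"rot":[[0,0,0],[0,0,0],[0,0,0],[0,0,0],[0,0,0],[0,0,0],[0,0,0],[0,0,0]],"jaw":[0,0,0,0,0,0,0,0]}'
```

```text
time_s: 3.65
position: [558.8, 143.6, 44.5]
eef_rot: [3.142, -0.0, -2.844]
wrist_force: [-0.0, 0.2, 4.0]
gripper_width: 0.3
grasp_force: 2.1
```

```bash
python3 -m pendant '{"offset":[[0,0,-0.1],[0,0,-0.2],[0,0,-0.3],[0,0,-0.4],[0,0,-0.4],[0,0,-0.4],[0,0,-0.4],[0,0,-0.4]],"rot":[[0,0,0],[0,0,0],[0,0,0],[0,0,0],[0,0,0],[0,0,0],[0,0,0],[0,0,0]],"jaw":[0,0,0,0,0,0,0,0]}'
```

```text
time_s: 4.32
position: [559.0, 143.7, 40.6]
eef_rot: [3.142, 0.0, -2.844]
wrist_force: [-1.8, -0.5, 7.5]
gripper_width: 0.2
grasp_force: 3.6
```

```bash
python3 -m pendant '{"offset":[[0,0,-0.1],[0,0,-0.2],[0,0,-0.25],[0,0,-0.25],[0,0,-0.25],[0,0,-0.25]],"rot":[[0,0,0],[0,0,0],[0,0,0],[0,0,0],[0,0,0],[0,0,0]],"jaw":[0,0,0,0,0,0]}'; for k in 1 2 3; do python3 -m pendant '{"offset":[[0,0,0],[0,0,0],[0,0,0]],"rot":[[0,0,0],[0,0,0],[0,0,0]],"jaw":[0,0,0]}'; done
```

```text
time_s: 4.82
position: [559.3, 143.6, 38.3]
eef_rot: [-3.142, 0.001, -2.845]
wrist_force: [-2.9, -0.5, 9.1]
gripper_width: 0.5
grasp_force: 4.5
time_s: 5.07
position: [559.3, 143.6, 38.3]
eef_rot: [-3.142, 0.001, -2.845]
wrist_force: [-1.0, -0.1, 8.6]
gripper_width: 0.4
grasp_force: 4.5
time_s: 5.32
position: [559.3, 143.6, 38.3]
eef_rot: [-3.142, 0.001, -2.845]
wrist_force: [-2.1, -0.2, 9.1]
gripper_width: 0.6
grasp_force: 4.5
time_s: 5.57
position: [559.3, 143.6, 38.3]
eef_rot: [-3.142, 0.001, -2.845]
wrist_force: [-1.8, -1.3, 9.5]
gripper_width: 0.2
grasp_force: 4.5
```

```bash
python3 -m pendant '{"offset":[[0,0,-0.1],[0,0,-0.13],[0,0,-0.13],[0,0,-0.13],[0,0,-0.13],[0,0,-0.13]],"rot":[[0,0,0],[0,0,0],[0,0,0],[0,0,0],[0,0,0],[0,0,0]],"jaw":[0,0,0,0,0,0]}'; for k in 1 2; do python3 -m pendant '{"offset":[[0,0,0],[0,0,0],[0,0,0],[0,0,0],[0,0,0]],"rot":[[0,0,0],[0,0,0],[0,0,0],[0,0,0],[0,0,0]],"jaw":[0,0,0,0,0]}'; done
```

```text
time_s: 6.07
position: [559.4, 143.6, 37.1]
eef_rot: [-3.141, 0.001, -2.845]
wrist_force: [-1.2, -1.2, 9.4]
gripper_width: 0.8
grasp_force: 5.1
time_s: 6.48
position: [559.4, 143.6, 37.1]
eef_rot: [-3.142, 0.001, -2.845]
wrist_force: [-2.9, 0.4, 10.0]
gripper_width: 0.1
grasp_force: 5.1
time_s: 6.9
position: [559.4, 143.6, 37.1]
eef_rot: [-3.142, 0.001, -2.845]
wrist_force: [-1.3, -0.9, 10.3]
gripper_width: 0.1
grasp_force: 5.1
```

```bash
python3 -m pendant '{"offset":[[0,0,2],[0,0,6],[0,0,9],[4,-6,9],[9,-14.3,9],[9,-14.3,9],[9,-14.3,9],[9,-14.3,9],[9,-14.3,5],[9,-14.3,2.5],[9,-14.3,2],[9,-14.3,1.6],[9,-14.3,1.6],[9,-14.3,1.6],[9,-14.3,1.6]],"rot":[[0,0,0],[0,0,0],[0,0,0],[0,0,0],[0,0,0],[0,0,0],[0,0,0],[0,0,0],[0,0,0],[0,0,0],[0,0,0],[0,0,0],[0,0,0],[0,0,0],[0,0,0]],"jaw":[0,0,0,0,0,0,0,0,0,0,0,0,0,0,0]}'
python3 -m pendant '{"offset":[[0,0,-0.1],[0,0,-0.2],[0,0,-0.3],[0,0,-0.4],[0,0,-0.5],[0,0,-0.6],[0,0,-0.6],[0,0,-0.6],[0,0,-0.6]],"rot":[[0,0,0],[0,0,0],[0,0,0],[0,0,0],[0,0,0],[0,0,0],[0,0,0],[0,0,0],[0,0,0]],"jaw":[0,0,0,0,0,0,0,0,0]}'
```

```text
time_s: 8.15
position: [649.8, 0.8, 54.3]
eef_rot: [-3.141, 0.002, -2.844]
wrist_force: [-0.7, 0.1, 0.3]
gripper_width: 0.5
grasp_force: 0.0
time_s: 8.9
position: [648.9, 0.7, 46.8]
eef_rot: [3.142, 0.0, -2.844]
wrist_force: [-1.5, 0.5, 5.5]
gripper_width: 0.3
grasp_force: 2.6
```

```bash
python3 -m pendant '{"offset":[[0,0,-0.1],[0,0,-0.2],[0,0,-0.27],[0,0,-0.27],[0,0,-0.27],[0,0,-0.27],[0,0,-0.27]],"rot":[[0,0,0],[0,0,0],[0,0,0],[0,0,0],[0,0,0],[0,0,0],[0,0,0]],"jaw":[0,0,0,0,0,0,0]}'; for k in 1 2; do python3 -m pendant '{"offset":[[0,0,0],[0,0,0],[0,0,0],[0,0,0],[0,0,0]],"rot":[[0,0,0],[0,0,0],[0,0,0],[0,0,0],[0,0,0]],"jaw":[0,0,0,0,0]}'; done
```

```text
time_s: 9.48
position: [648.9, 0.7, 44.4]
eef_rot: [3.141, 0.0, -2.844]
wrist_force: [-2.3, -0.5, 9.0]
gripper_width: 0.9
grasp_force: 4.5
time_s: 9.9
position: [649.0, 0.7, 44.4]
eef_rot: [3.142, 0.0, -2.844]
wrist_force: [-3.1, 0.7, 9.0]
gripper_width: 0.5
grasp_force: 4.5
time_s: 10.32
position: [649.0, 0.7, 44.4]
eef_rot: [3.142, 0.0, -2.844]
wrist_force: [-2.3, -0.1, 9.0]
gripper_width: 0.5
grasp_force: 4.5
```

```bash
python3 -m pendant '{"offset":[[0,0,-0.07],[0,0,-0.07],[0,0,-0.07],[0,0,-0.07],[0,0,-0.07],[0,0,-0.07],[0,0,-0.07],[0,0,-0.07],[0,0,-0.07],[0,0,-0.07],[0,0,-0.07],[0,0,-0.07],[0,0,-0.07],[0,0,-0.07]],"rot":[[0,0,0],[0,0,0],[0,0,0],[0,0,0],[0,0,0],[0,0,0],[0,0,0],[0,0,0],[0,0,0],[0,0,0],[0,0,0],[0,0,0],[0,0,0],[0,0,0]],"jaw":[0,0,0,0,0,0,0,0,0,0,0,0,0,0]}'
```

```text
time_s: 11.48
position: [649.0, 0.7, 43.8]
eef_rot: [3.142, 0.0, -2.844]
wrist_force: [-3.0, 1.2, 9.4]
gripper_width: -0.0
grasp_force: 4.9
```

```bash
python3 -m pendant '{"offset":[[0,0,2],[0,0,6],[0,0,8.5],[-0.5,-6,8.5],[-1.2,-14.6,8.5],[-1.2,-14.6,8.5],[-1.2,-14.6,8.5],[-1.2,-14.6,8.5],[-1.2,-14.6,4.5],[-1.2,-14.6,2],[-1.2,-14.6,1.4],[-1.2,-14.6,1],[-1.2,-14.6,1],[-1.2,-14.6,1],[-1.2,-14.6,1]],"rot":[[0,0,0],[0,0,0],[0,0,0],[0,0,0],[0,0,0],[0,0,0],[0,0,0],[0,0,0],[0,0,0],[0,0,0],[0,0,0],[0,0,0],[0,0,0],[0,0,0],[0,0,0]],"jaw":[0,0,0,0,0,0,0,0,0,0,0,0,0,0,0]}'
python3 -m pendant '{"offset":[[0,0,-0.1],[0,0,-0.2],[0,0,-0.3],[0,0,-0.4],[0,0,-0.5],[0,0,-0.6],[0,0,-0.6],[0,0,-0.6],[0,0,-0.6]],"rot":[[0,0,0],[0,0,0],[0,0,0],[0,0,0],[0,0,0],[0,0,0],[0,0,0],[0,0,0],[0,0,0]],"jaw":[0,0,0,0,0,0,0,0,0]}'
```

```text
time_s: 12.73
position: [637.8, -145.5, 54.8]
eef_rot: [-3.141, 0.002, -2.844]
wrist_force: [0.4, -0.3, -0.1]
gripper_width: 0.6
grasp_force: 0.0
time_s: 13.48
position: [636.9, -145.4, 47.3]
eef_rot: [3.142, 0.0, -2.844]
wrist_force: [-1.2, 0.7, 2.9]
gripper_width: 0.4
grasp_force: 1.9
```

```bash
python3 -m pendant '{"offset":[[0,0,-0.1],[0,0,-0.2],[0,0,-0.3],[0,0,-0.4],[0,0,-0.4],[0,0,-0.4],[0,0,-0.4],[0,0,-0.4]],"rot":[[0,0,0],[0,0,0],[0,0,0],[0,0,0],[0,0,0],[0,0,0],[0,0,0],[0,0,0]],"jaw":[0,0,0,0,0,0,0,0]}'; for k in 1 2; do python3 -m pendant '{"offset":[[0,0,0],[0,0,0],[0,0,0],[0,0,0],[0,0,0]],"rot":[[0,0,0],[0,0,0],[0,0,0],[0,0,0],[0,0,0]],"jaw":[0,0,0,0,0]}'; done
```

```text
time_s: 14.15
position: [636.9, -145.4, 43.6]
eef_rot: [-3.142, 0.0, -2.844]
wrist_force: [-2.6, 1.6, 8.5]
gripper_width: -0.0
grasp_force: 4.4
time_s: 14.57
position: [636.9, -145.4, 43.6]
eef_rot: [-3.142, 0.0, -2.844]
wrist_force: [-2.8, 0.6, 8.6]
gripper_width: 0.5
grasp_force: 4.4
time_s: 14.98
position: [636.9, -145.4, 43.6]
eef_rot: [-3.142, 0.0, -2.844]
wrist_force: [-1.8, 1.1, 7.8]
gripper_width: 0.5
grasp_force: 4.4
```

```bash
python3 -m pendant '{"offset":[[0,0,-0.08],[0,0,-0.08],[0,0,-0.08],[0,0,-0.08],[0,0,-0.08],[0,0,-0.08],[0,0,-0.08],[0,0,-0.08],[0,0,-0.08],[0,0,-0.08],[0,0,-0.08],[0,0,-0.08],[0,0,-0.08],[0,0,-0.08]],"rot":[[0,0,0],[0,0,0],[0,0,0],[0,0,0],[0,0,0],[0,0,0],[0,0,0],[0,0,0],[0,0,0],[0,0,0],[0,0,0],[0,0,0],[0,0,0],[0,0,0]],"jaw":[0,0,0,0,0,0,0,0,0,0,0,0,0,0]}'
```

```text
time_s: 16.15
position: [636.9, -145.4, 42.8]
eef_rot: [-3.142, 0.0, -2.844]
wrist_force: [-3.5, 1.2, 10.7]
gripper_width: 0.4
grasp_force: 4.9
```

```bash
python3 -m pendant '{"offset":[[0,0,2],[0,0,6],[0,0,10],[0,0,14],[0,4,15],[-2,8,15],[-4,12,15],[-5,16,15],[-6,20,15],[-7,24,15],[-8,28,15],[-9,32,15],[-10,36,15],[-11,40,15],[-12.8,44.6,14],[-12.8,44.6,12],[-12.8,44.6,10],[-12.8,44.6,9],[-12.8,44.6,9],[-12.8,44.6,9]],"rot":[[0,0,0],[0,0,0],[0,0,0],[0,0,0],[0,0,0],[0,0,-0.1],[0,0,-0.2],[0,0,-0.3],[0,0,-0.37],[0,0,-0.37],[0,0,-0.37],[0,0,-0.37],[0,0,-0.37],[0,0,-0.37],[0,0,-0.37],[0,0,-0.37],[0,0,-0.37],[0,0,-0.37],[0,0,-0.37],[0,0,-0.37]],"jaw":[0,0,0,0,2,4,6,6,6,6,6,6,6,6,6,6,6,6,6,6]}'
python3 - <<'E'
from h import *
s=monitor.state();print(s["position"],s["eef_rot"])
i,d=get_image("wrist");cv2.imwrite("pics/w2.png",i);np.save("w2.npy",d)
hsv=cv2.cvtColor(i,cv2.COLOR_BGR2HSV)
m=(((hsv[...,0]<8)|(hsv[...,0]>172))&(hsv[...,1]>170)&(hsv[...,2]>90)).astype(np.uint8)
n,l,st,c=cv2.connectedComponentsWithStats(m);k=1+st[1:,4].argmax();print(st[k],c[k])
# fit top-face hull
x,y,w,h,_=st[k]
print(px("wrist",d,x+w/2,y+h/2,16),px("wrist",d,x+w/2,y+h/2,8),d[int(y+h/2),x:x+w:4])
E
```

```text
time_s: 17.82
position: [509.2, 299.7, 132.5]
eef_rot: [-3.141, -0.0, 3.067]
wrist_force: [-0.1, -0.4, 0.2]
gripper_width: 60.2
grasp_force: 0.0
[509.23200748 299.67723475 132.51374844] [-3.14074914e+00 -3.55173460e-04  3.06741604e+00]
[306 177  33  15 119] [322.10084034 181.34453782]
[498.4 302.9  16. ] [500.1 302.8   8. ] [317.56168 302.114   301.4084  300.79132 301.29825 301.8077  300.1973
 300.7913  318.43494]
```

View pics/w2.png

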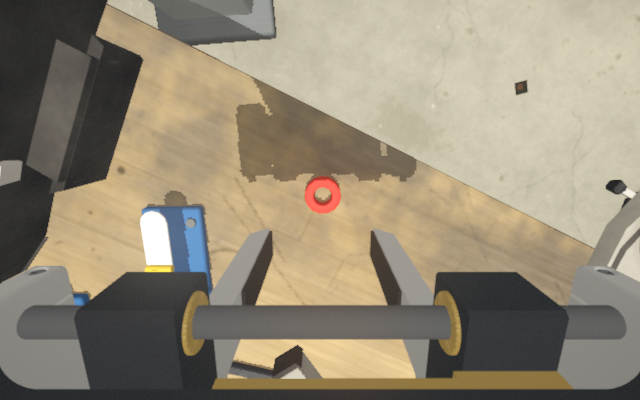

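The ring's outline runs from x 305 to 341 and y 176 to 214, with the bore at about (322,194).

Run:
```python
from h import *
i=cv2.imread("pics/w2.png");b,g,r=[i[...,k].astype(int) for k in range(3)]
m=((r>1.8*g)&(r>1.8*b)&(r>60)).astype(np.uint8)
n,l,st,c=cv2.connectedComponentsWithStats(m);k=1+st[1:,4].argmax();x,y,w,h,_=st[k];print(st[k],c[k])
d=np.load("w2.npy")
print(px("wrist",d,x+(w-1)/2,y+(h-1)/2,8),px("wrist",d,322.5,194,8))
# depth points on the top face
cal=get_calibration("wrist");P=np.array([px("wrist",d,u,v) for u in range(x,x+w) for v in range(y,y+h) if l[v,u]==k])
t=P[P[:,2]>11];print(len(t),(t.min(0)+t.max(0))/2,t.max(0)-t.min(0))
print(monitor.state()["position"])
```

```text
[305 176  36  37 853] [322.24501758 194.48534584]
[509.8 302.1   8. ] [509.8 302.1   8. ]
761 [481.95 301.9  162.1 ] [ 88.9  34.6 302. ]
[509.63641007 299.90772724 133.2272485 ]
```

```bash
python3 -m pendant '{"offset":[[0.05,0.15,-4],[0.05,0.15,-8],[0.05,0.15,-10.5],[0.05,0.15,-12],[0.05,0.15,-12.8],[0.05,0.15,-12.8],[0.05,0.15,-12.8],[0.05,0.15,-12.8],[0.05,0.15,-12.8],[0.05,0.15,-12.8],[0.05,0.15,-12.8],[0.05,0.15,-12.8],[0.05,0.15,-12.8],[0.05,0.15,-12.8]],"rot":[[0,0,0],[0,0,0],[0,0,0],[0,0,0],[0,0,0],[0,0,0],[0,0,0],[0,0,0],[0,0,0],[0,0,0],[0,0,0],[0,0,0],[0,0,0],[0,0,0]],"jaw":[6,6,6,6,6,6,6,6,5,4,3,3,3,3]}' 15
python3 -m pendant '{"offset":[[0,0,0],[0,0,0],[0,0,0],[0,0,0],[0,0,4],[0,0,8],[0,0,12],[0,0,12],[0,0,12]],"rot":[[0,0,0],[0,0,0],[0,0,0],[0,0,0],[0,0,0],[0,0,0],[0,0,0],[0,0,0],[0,0,0]],"jaw":[3,3,3,3,3,3,3,3,3]}'
python3 - <<'E'
from h import *
i,d=get_image("wrist");cv2.imwrite("pics/w3.png",i);np.save("w3.npy",d)
E
```

```text
time_s: 19.03
position: [509.5, 302.2, 4.8]
eef_rot: [3.141, 0.0, 3.069]
wrist_force: [-0.6, 0.1, 7.6]
gripper_width: 35.3
grasp_force: 15.0
time_s: 19.78
position: [510.4, 302.9, 126.9]
eef_rot: [3.139, 0.003, 3.069]
wrist_force: [-0.2, -0.2, -0.8]
gripper_width: 35.4
grasp_force: 15.0
```

View pics/w3.png

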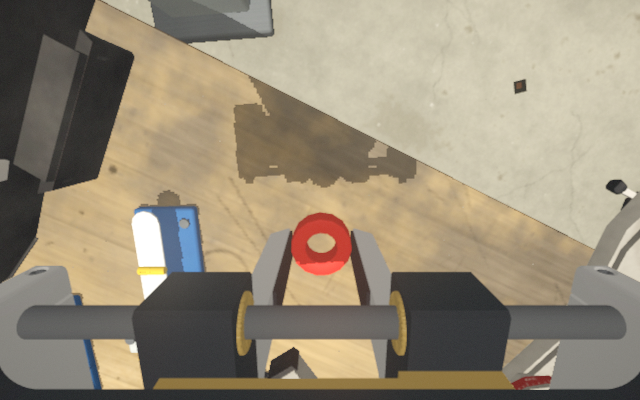

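The ring is held between the tips, with the bore at about (321,242). Next I'll hover over the left seat and look at the post and ring together.

```bash
python3 -m pendant '{"offset":[[0,0,4],[2,-3,6.5],[4.5,-6.5,6.5],[7,-10,6.5],[9,-13,6.5],[11.15,-16.25,6.5],[11.15,-16.25,6.5],[11.15,-16.25,6.5],[11.15,-16.25,6.5],[11.15,-16.25,6.5],[11.15,-16.25,6.5]],"rot":[[0,0,0],[0,0,0],[0,0,0],[0,0,0],[0,0,0],[0,0,0],[0,0,0],[0,0,0],[0,0,0],[0,0,0],[0,0,0]],"jaw":[3,3,3,3,3,3,3,3,3,3,3]}'
python3 - <<'E'
from h import *
print(monitor.state()["position"])
i,d=get_image("wrist");cv2.imwrite("pics/w4full.png",i);np.save("w4.npy",d)
cv2.imwrite("pics/w4.png",cv2.resize(i[140:290,220:420],None,fx=4,fy=4,interpolation=cv2.INTER_CUBIC))
E
```

```text
time_s: 20.75
position: [620.1, 140.9, 188.9]
eef_rot: [-3.142, -0.001, 3.071]
wrist_force: [-0.9, 0.9, -0.3]
gripper_width: 35.5
grasp_force: 15.0
[620.09194664 140.91762249 188.8705194 ]
```

View pics/w4.png

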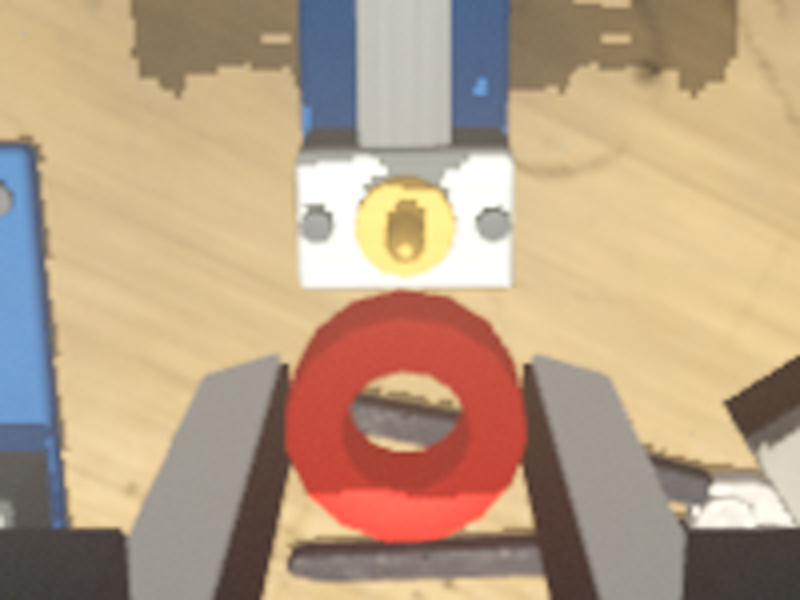

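The collar centre is at crop (405.5,226), which is (321,196) in full pixels, and the ring at crop (405,~425). The jaws are square to the plate. I'll fit both from the depth image.

Run:
```python
from h import *
d=np.load("w4.npy");i=cv2.imread("pics/w4full.png").astype(int);b,g,r=i[...,0],i[...,1],i[...,2]
p=monitor.state()["position"];print(p)
m=(r>1.8*g)&(r>1.8*b)&(r>60);m[:205]=0;m[280:]=0;m[:,:285]=0;m[:,360:]=0
P=np.array([px("wrist",d,u,v) for v,u in zip(*np.nonzero(m)) if d[v,u]>0])
P=P[(P[:,2]>150)&(P[:,2]<230)]
print("z pct",np.percentile(P[:,2],[2,25,50,75,98]))
zt=np.percentile(P[:,2],80)
t=P[abs(P[:,2]-zt)<2.0];(x,y),R=cv2.minEnclosingCircle(t[:,:2].astype(np.float32));print("ring",x,y,R,"ztop",zt,len(t),"rel",x-p[0],y-p[1],zt-p[2])
# top face tilt
A=np.c_[t[:,:2],np.ones(len(t))];print("slope",np.linalg.lstsq(A,t[:,2],rcond=None)[0][:2])
m=(r>150)&(g>120)&(b<0.75*g);m[:180]=0;m[212:]=0;m[:,300:][:,45:]=0;m[:,:305]=0
P=np.array([px("wrist",d,u,v) for v,u in zip(*np.nonzero(m)) if d[v,u]>0]);t=P[abs(P[:,2]-63)<4]
(x,y),R=cv2.minEnclosingCircle(t[:,:2].astype(np.float32));print("collar",x,y,R,len(t),px("wrist",d,321,196.1,63))
```

```text
[620.24961569 140.81034156 189.11965428]
z pct [188.6 199.5 200.5 201.1 202. ]
ring 620.1162719726562 141.80685424804688 17.91200828552246 ztop 201.2 1904 rel -0.1333437205843211 0.996512685725861 12.080345722460635
slope [ 0.00207115 -0.0018855 ]
collar 622.8209228515625 141.4135284423828 12.526678085327148 364 [622.5 141.3  63. ]
```

```bash
python3 -m pendant '{"offset":[[0.2,0.08,-3],[0.2,0.08,-6],[0.2,0.08,-8],[0.2,0.08,-9],[0.2,0.08,-9.4],[0.2,0.08,-9.4],[0.2,0.08,-9.4],[0.2,0.08,-9.4],[0.2,0.08,-9.4],[0.2,0.08,-9.4]],"rot":[[0,0,0],[0,0,0],[0,0,0],[0,0,0],[0,0,0],[0,0,0],[0,0,0],[0,0,0],[0,0,0],[0,0,0]],"jaw":[3,3,3,3,3,3,3,3,3,3]}'
python3 - <<'E'
from h import *
print(monitor.state()["position"])
i,d=get_image("wrist");np.save("w5.npy",d);cv2.imwrite("pics/w5full.png",i)
cv2.imwrite("pics/w5.png",cv2.resize(i[160:310,220:420],None,fx=4,fy=4,interpolation=cv2.INTER_CUBIC))
E
```

```text
time_s: 21.63
position: [623.3, 140.6, 96.4]
eef_rot: [3.141, 0.001, 3.069]
wrist_force: [0.0, 0.4, -0.3]
gripper_width: 35.3
grasp_force: 15.0
[623.30383578 140.56764685  96.39406412]
```

View pics/w5.png

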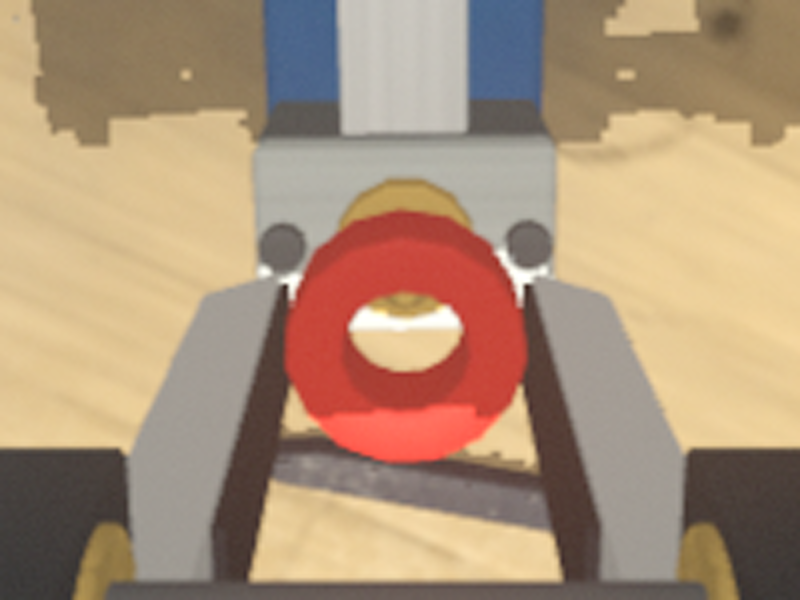

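The ring and collar are centred sideways, both at crop x of about 405, and the post's base shows through the bore. I'll go down gently.

```bash
python3 -m pendant '{"offset":[[0,0,-0.4],[0,0,-0.8],[0,0,-1.2],[0,0,-1.6],[0,0,-1.6],[0,0,-1.6]],"rot":[[0,0,0],[0,0,0],[0,0,0],[0,0,0],[0,0,0],[0,0,0]],"jaw":[3,3,3,3,3,3]}'
python3 -m pendant '{"offset":[[0,0,-0.3],[0,0,-0.6],[0,0,-0.9],[0,0,-1.1],[0,0,-1.15],[0,0,-1.15],[0,0,-1.15]],"rot":[[0,0,0],[0,0,0],[0,0,0],[0,0,0],[0,0,0],[0,0,0],[0,0,0]],"jaw":[3,3,3,3,3,3,3]}'
```

```text
time_s: 22.18
position: [622.6, 140.3, 79.0]
eef_rot: [-3.141, -0.001, 3.069]
wrist_force: [-0.3, 1.0, -0.5]
gripper_width: 35.5
grasp_force: 15.0
time_s: 22.77
position: [622.8, 140.4, 67.9]
eef_rot: [-3.142, -0.0, 3.069]
wrist_force: [-0.8, -0.1, -0.1]
gripper_width: 35.6
grasp_force: 15.0
```

```bash
python3 -m pendant '{"offset":[[0,0,-0.08],[0,0,-0.08],[0,0,-0.08],[0,0,-0.08]],"rot":[[0,0,0],[0,0,0],[0,0,0],[0,0,0]],"jaw":[3,3,3,3]}'
python3 -m pendant '{"offset":[[0,0,0],[0,0,0],[0,0,0],[0,0,0],[0,0,0],[0,0,0],[0,0,3],[0,0,6],[0,0,9],[0,0,11],[0,0,11],[0,0,11],[0,0,11]],"rot":[[0,0,0],[0,0,0],[0,0,0],[0,0,0],[0,0,0],[0,0,0],[0,0,0],[0,0,0],[0,0,0],[0,0,0],[0,0,0],[0,0,0],[0,0,0]],"jaw":[3.8,4.2,4.8,5.5,5.5,5.5,5.5,5.5,5.5,5.5,5.5,5.5,5.5]}'
python3 - <<'E'
from h import *
i,d=get_image("wrist");cv2.imwrite("pics/w6.png",cv2.resize(i[140:290,220:420],None,fx=4,fy=4,interpolation=cv2.INTER_CUBIC))
i=i.astype(int);b,g,r=i[...,0],i[...,1],i[...,2]
m=(r>1.8*g)&(r>1.8*b)&(r>60);m[:150]=0;m[260:]=0;m[:,:285]=0;m[:,360:]=0
P=np.array([px("wrist",d,u,v) for v,u in zip(*np.nonzero(m)) if d[v,u]>0]);P=P[(P[:,2]>50)&(P[:,2]<100)]
zt=np.percentile(P[:,2],70);t=P[abs(P[:,2]-zt)<2];(x,y),R=cv2.minEnclosingCircle(t[:,:2].astype(np.float32));print(x,y,R,zt)
A=np.c_[t[:,:2],np.ones(len(t))];print("slope",np.linalg.lstsq(A,t[:,2],rcond=None)[0][:2])
E
```

```text
time_s: 23.1
position: [622.9, 140.4, 67.8]
eef_rot: [3.141, 0.0, 3.069]
wrist_force: [-4.2, -1.3, 11.3]
gripper_width: 35.3
grasp_force: 15.0
time_s: 24.18
position: [622.4, 140.4, 176.5]
eef_rot: [-3.141, -0.001, 3.069]
wrist_force: [-0.6, -0.2, 0.8]
gripper_width: 55.0
grasp_force: 0.0
621.7719116210938 140.99851989746094 17.454442977905273 79.5
slope [0.00435416 0.00158558]
```

View pics/w6.png

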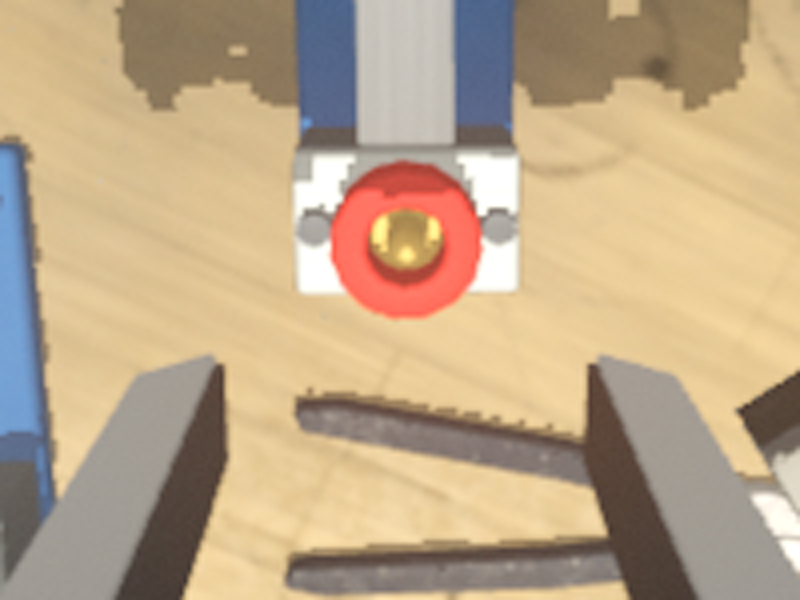

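The ring lies flat over the post at crop (406,240). Its top is at 79.5 mm, where a seated ring should be (63 + 16 = 79 mm), and it is about 1 mm off centre. The gripper is clear of it.

```bash
python3 -c "
from h import *
print(bot.sign_off())"
```

```text
the job is handed in; nothing more can be done
None
```

The left spring is the soft one: at about 10 N it gave about 13 mm, against 6 mm for the middle and 7 mm for the right. The red ring is flat on the left block's seat, about 1 mm off centre, and released; the pliers and wood block were not touched, and the job was handed in at about 24 s (no verdict was returned).

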